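# Put the hand-cranked food processor in gear

## Robot

A 6-joint arm with a two-finger parallel gripper is mounted at the origin on the work surface. World frame = base frame: x ahead of the robot, y to its left, z up, the work surface at z = 0. Lengths are in m, angles in degrees, forces in N, time in s.
With the tool pointing down it reaches from about 0.375 to 0.9 m from the base axis. Payload 3.1 kg.
Tool frame: the origin (TCP) lies where the fingers leave the gripper's body, on its centre line; the fingertips stand 70 mm ahead of it and the grasp point (between the pads) lies 51 mm ahead of it; z points along the fingers, y is the line along which they close (so a half turn about z gives the same grasp; the last joint's range is limited). The gripper opens to 87 mm and grips with 3 to 60 N. Pads are 19 mm wide; open, the fingers measure 117 mm over their backs; the gripper's body (75 mm by 190 mm) begins 51 mm behind the grasp point.
Start: joints at [-74.972, 30.224, 82.088, -0, 67.689, -10.227], TCP at [0.267, -0.565, 0.292] pointing down, gripper open.
Joint ranges: [-176.69, 176.69], [-43.24, 126.21], [12.49, 139.97], [-82, 262], [0, 151.66], [-163.58, 163.58]. Speed limits (degrees/s): [159.86, 159.86, 180, 180, 180, 180].

## Interface

Orientations are given as a 3x3 rotation matrix whose columns are the frame's x, y, z axes.
In Python, from rig import readout, capture, calibration, bot, look_for gives the robot as it stands. The module is installed in compiled form; this text tells all that it offers.
- The arm moves only by the shell command python3 -m pendant 'ROWS'. ROWS is JSON, a list of rows, each a list of 7 numbers: the shift along the tool's x, y, z normalised to -1 to 1, where 1 is 200 mm, then the turn, a rotation vector about the tool's x, y, z normalised to -1 to 1, where 1 is 180 degrees, then the closure, from -1 (fully open) to 1 (shut). In form: [[dx, dy, dz, ax, ay, az, grip], ...]. A call has 1 to 8 rows; each row is the pose to reach, as a shift and turn from the pose commanded when the call began, along the tool's axes at that moment, turning the shorter way round; what a row does not reach only later rows make up. A row lasts 1/10 s, in which the tool goes at most 50 mm and 8.59 degrees, less where a joint would pass 70% of its speed; a pose out of reach is approached as far as the arm can. A call with a number of a shift or a turn outside -1 to 1 is refused whole. A call with a gripper value outside its range is refused whole. The fingers move at their own pace and stop on an object; the grip force is fixed at half the most. Time passes only in rows, so rows that repeat a pose let the fingers close. It gives the time, the measured TCP pose, the force, the opening and the grip force at its end, in the units of the state.
- readout.read_state(): the state, without advancing time (a new reading comes with each control period).
- capture(name): name is "scene" or "top" or "wrist"; returns (picture, depth): 400x640x3 uint8, red, green, blue; 400x640 float32, m along the optical axis (not along the pixel's ray), 0 where there is no reading.
- calibration(name): a dict with "mtx" (3x3 intrinsics, pixels), "T" (4x4, takes a point from camera to world coordinates); the wrist camera has in their place "mount" (4x4, takes a point from camera to tool coordinates, whose origin is the TCP and whose axes are the flange's). Camera axes: x right, y down, z forward; pixel columns grow to the right and rows downward; lengths in m; the calibration is good to about 2 mm. A picture is of the moment at which its call begins: read the wrist's pose just before it. calibration takes no time and is no camera call.
- bot.hand_in(): hands the job in; it is judged then, once.
Trained networks look in the newest picture that a camera, given by its name, has taken for a name from the list of things; names that differ only in an ending like _2 or _b are one class to them, and where a whole thing is asked for, a point or a joint stands for the part that bears it (a point fixed in the world has none). Each returns a list of dicts, best first, with "conf" (0 to 1); they miss things now and then, are a little off and sometimes report something else, mostly with a low value. They report only what shows in the picture. A call takes as long as a camera call. They do not tell look-alikes from the thing itself.
- look_for(thing, camera): "extent" ([left, top, right, bottom] in pixels, round what is visible of it).
The state is a dict: "time_s": time; "joint_positions": joint angles; "qvel": joint speeds; "tau": joint torques, N m; "position": TCP position; "tcp_rot": TCP orientation; "force": force on the tool from outside, world axes, zero at the start; "moment": the same for the moment, N m; "opening": opening from 0.0 (shut) to 1.0 (fully open); "grasp_force": force on a finger pad.
Only numpy, scipy, OpenCV 4.12 (cv2) and the standard library are available. Lean on these libraries where they do the work, as an engineer would, in place of code of your own. Each camera call takes 0.05 s, during which the arm holds its last target. There are 200 camera calls.

## Task

Put the hand-cranked food processor in gear: press the gear knob on top of its crank down gently and rock it to and fro, turning the crank with it, until the teeth slip into mesh and the knob sits fully home on the hub, never forcing tooth against tooth. Then wind the crank by its handle half a turn clockwise (seen from above), so that the blade comes round with it, and let go with the knob still fully down. Leave the other things on the counter where they are.

Things in the scene. Friction and masses are not known exactly. Their poses are not given: they have to be found in the camera images.
- processor: hand-cranked food processor: clear round bowl with a clear lid (198 mm across, top 125 mm above the counter) and on the lid a white gearbox dome (100 mm across, top at 156 mm). Stuck down by its suction foot, it does not move. Origin on the counter under the upright crank axis, z up; crank, knob and blade all turn about this axis
- handle (a point): middle of the crank's black upright hand grip, a barrel 24 mm across, from 174 to 220 mm above the counter (this point at 204 mm), spinning freely on its pin. It stands 70 mm from the axis at the end of a flat steel arm 16 mm wide (top at 170 mm), which at the start points roughly to the processor's +y. Out of gear the crank turns with under 0.05 N m, endlessly either way
- gear_knob: black push-down gear knob on the crank axis: round collar 42 mm across, 6 mm thick, with an upright finger bar on it, 14 mm thick, 40 long, 30 tall. Origin: centre of the collar's underside; y along the bar towards the crank handle. Keyed to the crank: twisting it turns the crank. Slides 10 mm straight down with about 3 N friction and stays where left: origin 180 mm above the counter when up (neutral), 170 mm fully down, flush on the hub
- knob_bar (a point): point on the axis in the middle of the knob's finger bar, 24 mm above the knob's origin: 204 mm above the counter when up, 194 mm when down; y along the bar
- dog_teeth (a point): on the axis, level with the tips of the knob's three dog teeth, hidden in the gearbox. At the start they stand over the drive ring's teeth, so the knob sinks only 1 to 5 mm and stops on them. Where the gaps lie is not known: feel for them by twisting the pressed knob, up to about 35 degrees either way (rarely more). A gap leaves about 12 degrees of free play
- blade: two-armed steel chopping blade on a white tower inside the clear bowl, with the drive ring on top; origin under the axis. It stays put by friction (about 0.16 N m) until driven. In gear it turns one to one with the crank after up to 25 degrees of slack. While the knob goes in, more than 15 N between its teeth and the ring's damages them
- ring_teeth (a point): on the axis, level with the tops of the six teeth (one each 60 degrees) of the blade's drive ring, about 137 mm above the counter, hidden in the gearbox. The tower may sit up to 2 mm higher or lower, and the ring has about 7 degrees of slack either way on it, so the blade's pose does not tell where the teeth stand
- blade_tip (a point): tip of the blade's lower arm, 74 mm from the axis, 36 mm above the counter; at the start it points roughly to the processor's +x
- saffron_dish: small open bowl of turquoise ceramic, 80 mm across, 30 mm tall; origin at the centre of its underside. Stands beside the processor. A bystander.
- tablespoon: steel tablespoon 200 mm long lying beside the processor; its x axis runs along it from handle to bowl. A bystander.
- pepper_mill: turned dark wood pepper mill, 56 mm across, 152 mm tall, beside the processor; origin under its centre. A bystander.
- pan: round nonstick pan, 236 mm across, 45 mm deep, with a 170 mm handle along its +y; origin under the pan's centre. A bystander.
- canister: squat glass canister with a clipped-down glass lid, 104 mm across, 102 mm tall; origin under its centre. A bystander.
- salad_spinner: plastic salad spinner, 256 mm across, 200 mm tall, with a push lever on its lid; origin under its centre. A bystander.
- measuring_cup: steel cup with a side handle, 68 mm across, 55 mm tall; origin under its centre. A bystander.
Not all that is in view belongs to the job. Leave any blue look-alike of the processor alone.

How it is judged (in metres and radians):
On the way, in this order (a step that is already met when the one before it is completed fails the run):
1. the gear knob is pressed fully home in mesh (z of gear_knob in the frame of processor below 0.1715 m), for 0.2 s.
2. the crank, in gear, has brought the blade round clockwise through a quarter turn (z of gear_knob in the frame of processor below 0.1715 m and y of blade_tip in the frame of processor below -0.066 m).
At the end, for the whole second after the job is handed in: The gear knob is fully home (collar within 1.5 mm of the hub), the blade has been wound clockwise to lie half a turn from where it started (its tip at least 126 mm from its first place, that is within about 63 degrees of half a turn) and is at rest (z of gear_knob in the frame of processor below 0.1715 m and distance of blade_tip from where it was at the start of the episode above 0.126 m and angular speed of blade below 0.1 rad/s); the robot touches nothing.
It fails at once if the gear teeth are forced: more than 15 N between the knob's teeth and the blade's drive ring while the knob is not home (contact force between gear_knob and blade above 15 N and z of gear_knob in the frame of processor above 0.1715 m).
It fails at once if another thing on the counter is moved by more than 25 mm (distance of any of saffron_dish, tablespoon, pepper_mill, pan, canister, salad_spinner, measuring_cup from where it was at the start of the episode above 0.025 m).
It also fails if it takes over 72 s, if anything falls off the work surface, if the arm or the gripper's body presses on something with over 40 N, if the wrist force passes 120 N, or if a joint passes its speed limit or range.

## Working session

There is one attempt and no reset: what is moved stays moved. The work goes in short steps, Python scripts to look and compute and a shell command to move; the robot and the scene stay as the last step left them, time stands still between calls to the robot, and variables do not carry over. Pictures are saved under pics/ and viewed, at most 10 in all, crops included, and the job is handed in when it is done.

```bash
mkdir -p pics; cat > h.py <<'E'
import numpy as np,cv2
from rig import readout,capture,calibration,bot,look_for
def P(name,T,mtx,u,v,d):
    K=np.array(mtx);p=np.array([(u-K[0,2])*d/K[0,0],(v-K[1,2])*d/K[1,1],d,1]);return (np.array(T)@p)[:3]
def atz(T,mtx,u,v,z):
    K=np.array(mtx);T=np.array(T);r=T[:3,:3]@np.array([(u-K[0,2])/K[0,0],(v-K[1,2])/K[1,1],1]);return T[:3,3]+r*(z-T[2,3])/r[2]
def wT():
    s=readout.read_state();T=np.eye(4);T[:3,:3]=np.array(s['tcp_rot']);T[:3,3]=s['position'];return T@np.array(calibration('wrist')['mount'])
def proj(T,mtx,p):
    c=np.linalg.inv(np.array(T))@np.r_[p,1];q=np.array(mtx)@c[:3];return q[:2]/q[2]
E
python3 - <<'E'
from h import *
ims=[]
for n in ['scene','top']:
    im,d=capture(n);np.savez(n,im=im,d=d);cv2.imwrite(f'pics/{n}.png',im[:,:,::-1])
    c=calibration(n)
    for t in ['processor','gear_knob','handle','knob_bar','blade','blade_tip','pepper_mill','salad_spinner','saffron_dish','canister']:
        for r in look_for(t,n)[:3]:
            e=r['extent'];u,v=(e[0]+e[2])/2,(e[1]+e[3])/2;dd=d[int(v),int(u)]
            print(n,t,round(r['conf'],2),np.round(e),P(n,c['T'],c['mtx'],u,v,dd).round(3))
s=readout.read_state();print(s)
E
```

```text
scene processor 0.8 [278. 179. 336. 252.] [ 0.584 -0.049  0.131]
scene processor 0.8 [371. 145. 432. 217.] [0.329 0.204 0.123]
scene gear_knob 0.65 [299. 183. 312. 200.] [ 0.547 -0.068  0.202]
scene handle 0.82 [297. 179. 329. 202.] [ 0.476 -0.069  0.125]
scene handle 0.77 [397. 149. 432. 174.] [0.271 0.228 0.174]
scene knob_bar 0.66 [296. 186. 316. 199.] [ 0.545 -0.067  0.193]
scene knob_bar 0.45 [398. 152. 412. 167.] [0.294 0.195 0.193]
scene pepper_mill 0.95 [273. 238. 296. 273.] [ 0.736 -0.065  0.114]
scene salad_spinner 0.65 [136. 140. 210. 211.] [ 0.605 -0.525  0.163]
scene saffron_dish 0.73 [253. 194. 275. 213.] [ 0.505 -0.253  0.009]
scene canister 0.86 [225. 139. 254. 173.] [ 0.382 -0.404  0.091]
scene canister 0.18 [252. 192. 274. 212.] [ 0.504 -0.259  0.013]
top processor 0.88 [304. 170. 371. 230.] [ 0.525 -0.065  0.184]
top processor 0.59 [224. 248. 291. 309.] [0.28  0.184 0.187]
top processor 0.48 [ 91. 166. 202. 235.] [0.557 0.617 0.003]
top gear_knob 0.49 [332. 192. 344. 201.] [ 0.532 -0.064  0.215]
top gear_knob 0.45 [245. 271. 259. 282.] [0.287 0.196 0.215]
top gear_
[... 782 characters left out ...]
757806e-04,
        6.76892373e+01, -1.02267401e+01]), 'qvel': array([-0.04350548,  0.02347114, -0.10316758, -0.05973781,  0.20239532,
        0.01342543]), 'tau': array([ 9.96100134e-04, -4.40023148e+01, -1.76987386e+01,  6.34509092e-02,
        5.05728938e-02, -2.93685025e-05]), 'position': array([ 0.26669923, -0.56520494,  0.29225839]), 'tcp_rot': array([[ 9.04399937e-01,  4.26685780e-01, -6.71466806e-06],
       [ 4.26685780e-01, -9.04399937e-01, -1.68926839e-06],
       [-6.79353217e-06, -1.33727915e-06, -1.00000000e+00]]), 'force': array([-0.87118802,  0.08500031, -0.2948032 ]), 'moment': array([ 0.02389255, -0.05379027, -0.0046818 ]), 'grasp_force': 0.0, 'opening': 0.9996063618319271}
```

View pics/scene.png

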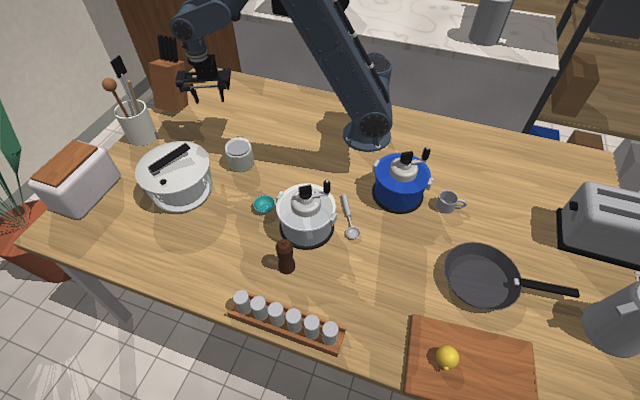

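View pics/top.png

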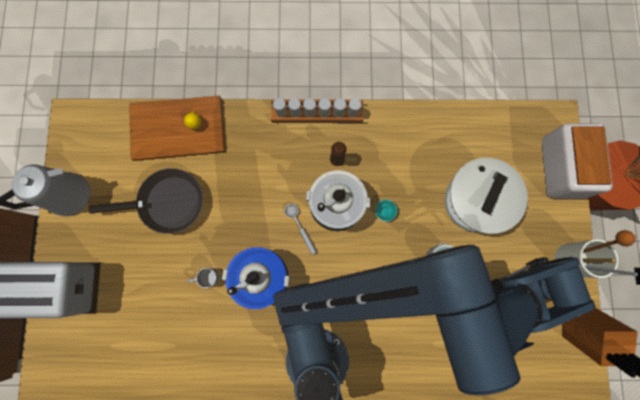

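The white processor is at top px (338,198) / scene (306,215). The look-alike is the blue one at top (256,277) / scene (402,182). The only other round thing is the salad spinner, top (488,195). I choose the white one and check it in a close crop.

```bash
python3 - <<'E'
from h import *
z=np.load('scene.npz');cv2.imwrite('pics/crop1.png',cv2.resize(z['im'][165:265,240:370,::-1],None,fx=6,fy=6,interpolation=cv2.INTER_CUBIC))
print(np.round(calibration('wrist')['mount'],3),calibration('wrist')['mtx'])
for n in ['top','scene']:
    z=np.load(n+'.npz');d=z['d'];c=calibration(n);K=np.array(c['mtx'])
    v,u=np.mgrid[:400,:640];p=np.stack([(u-K[0,2])*d/K[0,0],(v-K[1,2])*d/K[1,1],d],-1)@np.array(c['T'])[:3,:3].T+np.array(c['T'])[:3,3]
    near=np.hypot(p[...,0]-.53,p[...,1]+.068)<.11
    for a,b in [(.05,.13),(.135,.16),(.195,.205),(.205,.23)]:
        m=near&(p[...,2]>a)&(p[...,2]<b);q=p[m];print(n,a,b,m.sum(),q.mean(0).round(3),q.min(0).round(3),q.max(0).round(3))
    print(p[near&(p[...,2]>.2)].round(3))
s=readout.read_state();R=s['tcp_rot'];t=np.array([.53,-.068,.33])
print(R.T@(t-s['position'])/.2)
E
```

```text
[[-0.    -0.965 -0.264  0.07 ]
 [ 1.    -0.     0.001  0.001]
 [-0.001 -0.264  0.965 -0.091]
 [ 0.     0.     0.     1.   ]] [[319.00015816   0.         320.52303798]
 [  0.         319.00015816 198.91780785]
 [  0.           0.           1.        ]]
top 0.05 0.13 1977 [ 0.54  -0.07   0.122] [ 0.446 -0.177  0.094] [0.64  0.038 0.13 ]
top 0.135 0.16 458 [ 0.539 -0.07   0.153] [ 0.493 -0.117  0.136] [ 0.589 -0.022  0.16 ]
top 0.195 0.205 10 [ 0.518 -0.044  0.199] [ 0.49  -0.084  0.195] [ 0.545 -0.002  0.205]
top 0.205 0.23 107 [ 0.524 -0.044  0.216] [ 0.491 -0.087  0.205] [ 0.556 -0.002  0.224]
[[ 0.555 -0.077  0.215]
 [ 0.556 -0.08   0.211]
 [ 0.555 -0.083  0.216]
 [ 0.552 -0.071  0.214]
 [ 0.551 -0.074  0.218]
 [ 0.551 -0.077  0.217]
 [ 0.551 -0.08   0.216]
 [ 0.552 -0.083  0.215]
 [ 0.552 -0.086  0.214]
 [ 0.55  -0.068  0.21 ]
 [ 0.548 -0.071  0.215]
 [ 0.549 -0.074  0.211]
 [ 0.549 -0.077  0.211]
 [ 0.548 -0.08   0.216]
 [ 0.548 -0.083  0.219]
 [ 0.547 -0.086  0.222]
 [ 0.545 -0.064  0.215]
 [ 0.546 -0.068  0.213]
 [ 0.546 -0.071  0.213]
 [ 0.545 -0.074  0.216]
 [ 0.546 -0.077  0.
[... 5293 characters left out ...]
0.06   0.211]
 [ 0.539 -0.059  0.206]
 [ 0.538 -0.056  0.206]
 [ 0.536 -0.053  0.206]
 [ 0.557 -0.085  0.211]
 [ 0.556 -0.082  0.212]
 [ 0.555 -0.079  0.211]
 [ 0.551 -0.077  0.208]
 [ 0.55  -0.074  0.208]
 [ 0.551 -0.071  0.21 ]
 [ 0.547 -0.069  0.206]
 [ 0.545 -0.066  0.205]
 [ 0.544 -0.064  0.205]
 [ 0.54  -0.062  0.202]
 [ 0.541 -0.058  0.204]
 [ 0.539 -0.056  0.202]
 [ 0.557 -0.085  0.206]
 [ 0.557 -0.082  0.208]
 [ 0.553 -0.08   0.204]
 [ 0.552 -0.077  0.204]
 [ 0.551 -0.074  0.204]
 [ 0.548 -0.072  0.202]
 [ 0.548 -0.069  0.202]
 [ 0.545 -0.067  0.201]
 [ 0.556 -0.086  0.2  ]
 [ 0.555 -0.079  0.202]
 [ 0.553 -0.074  0.201]
 [ 0.551 -0.071  0.201]]
[ 2.25139609 -1.68662735 -0.18872109]
```

View pics/crop1.png

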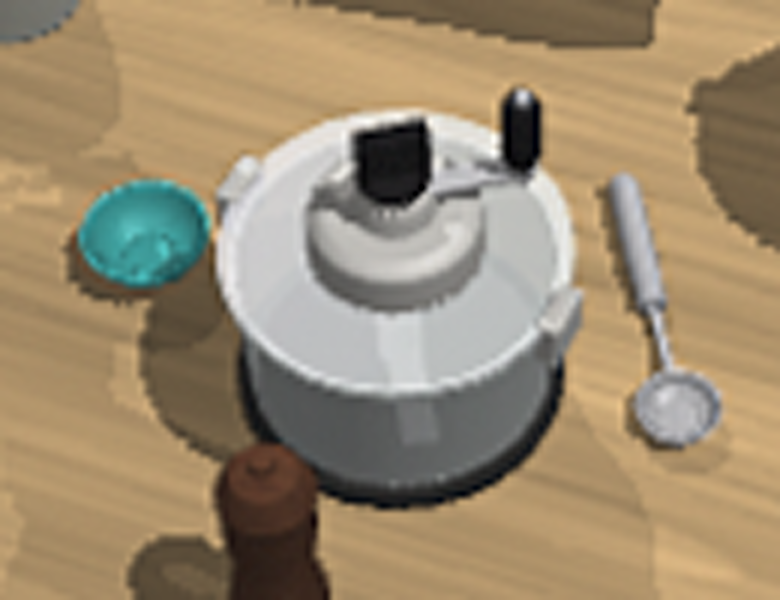

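The crop shows the white processor with its black knob at (390,160), the handle at (520,130), the dish on the left, the spoon on the right and the mill in front. In the world the knob is about (0.541,-0.070) and the handle (0.502,-0.012). They are 70 mm apart, which fits, at a bearing of 124°. The gripper goes above with tool x at 124°.

```bash
python3 -m pendant '[[0.3,-0.25,-0.2,0,0,0,-1],[0.5,-0.42,-0.2,0,0,0,-1],[0.7,-0.6,-0.2,0,0,0,-1],[0.9,-0.77,-0.2,0,0,0,-1],[1,-0.85,-0.2,0,0,0,-1],[1,-0.85,-0.2,0,0,0,-1],[1,-0.85,-0.2,0,0,0,-1]]'
python3 -m pendant '[[0.2,-0.17,0,0,0,-0.04,-1],[0.4,-0.34,0,0,0,-0.08,-1],[0.6,-0.5,0,0,0,-0.13,-1],[0.8,-0.67,0,0,0,-0.18,-1],[1,-0.84,0,0,0,-0.22,-1],[1,-0.84,0,0,0,-0.26,-1],[1,-0.84,0,0,0,-0.3,-1],[1,-0.84,0,0,0,-0.34,-1]]'
python3 - <<'E'
from h import *
s=readout.read_state();R=s['tcp_rot'];t=np.array([.541,-.070,.33])
print(s['time_s'],R.T@(t-s['position'])/.2,np.degrees(np.arctan2(R[1,0],R[0,0])),s['joint_positions'])
E
```

```text
time_s: 1.8
position: [0.3757, -0.3232, 0.3326]
tcp_rot: [[0.903, 0.43, 0.0], [0.43, -0.903, 0.001], [0.0, -0.001, -1.0]]
force: [0.0, -0.2, -0.4]
opening: 0.998
grasp_force: 0.0
time_s: 2.6
position: [0.485, -0.0894, 0.3323]
tcp_rot: [[0.056, 0.998, 0.001], [0.998, -0.056, -0.001], [-0.001, 0.001, -1.0]]
force: [0.5, -0.0, -0.5]
opening: 0.999
grasp_force: 0.0
2.6 [0.11236933 0.27401162 0.011424  ] 86.80838835970563 [-2.34305244e+01  1.71001277e+01  9.77555325e+01 -4.00436995e-02
  6.50895787e+01 -2.02220816e+01]
```

```bash
python3 -m pendant '[[0.05,0.13,0,0,0,-0.04,-1],[0.11,0.27,0,0,0,-0.08,-1],[0.11,0.27,0,0,0,-0.13,-1],[0.11,0.27,0,0,0,-0.17,-1],[0.11,0.27,0,0,0,-0.207,-1],[0.11,0.27,0,0,0,-0.207,-1],[0.11,0.27,0,0,0,-0.207,-1]]'
cat > look.py <<'E'
from h import *
import sys
s=readout.read_state();T=wT();im,d=capture('wrist');K=np.array(calibration('wrist')['mtx'])
cv2.imwrite(f'pics/{sys.argv[1]}.png',im[:,:,::-1])
v,u=np.mgrid[:400,:640];p=np.stack([(u-K[0,2])*d/K[0,0],(v-K[1,2])*d/K[1,1],d],-1)@T[:3,:3].T+T[:3,3]
dark=(im.max(-1)<70)&(d>0)
c0=np.array([.541,-.07]);r=np.hypot(p[...,0]-c0[0],p[...,1]-c0[1])
for nm,m in [('bar',dark&(r<.035)&(p[...,2]>.200)&(p[...,2]<.224)),('grip',(r>.045)&(r<.095)&(p[...,2]>.19)&(p[...,2]<.23)),('dome',(r<.06)&(p[...,2]>.148)&(p[...,2]<.16))]:
    q=p[m]
    if len(q)<20: print(nm,len(q));continue
    (cx,cy),(w,h),a=cv2.minAreaRect(q[:,:2].astype(np.float32)*1000)
    w_,V=np.linalg.eigh(np.cov(q[:,:2].T));print(nm,len(q),q.mean(0).round(4),'rect',cx,cy,w,h,a,'eig',np.sqrt(w_)*1e3,np.degrees(np.arctan2(V[1,1],V[0,1])),np.percentile(q[:,2],95))
print(s['time_s'],s['position'],s['joint_positions'],s['force'])
for t in ['gear_knob','handle','knob_bar']:
    for r in look_for(t,'wrist')[:2]: print(t,r)
E
python3 look.py w1
```

```text
time_s: 3.3
position: [0.5398, -0.0713, 0.3322]
tcp_rot: [[-0.552, 0.834, 0.0], [0.834, 0.552, -0.0], [-0.0, 0.0, -1.0]]
force: [0.6, -1.0, -0.1]
opening: 0.999
grasp_force: 0.0
bar 1139 [ 0.5384 -0.0693  0.2141] rect 539.602294921875 -71.02359008789062 13.990312576293945 39.59318161010742 34.569583892822266 eig [ 3.90391442 11.86653258] 124.70109838563612 0.21575677497093124
grip 1092 [ 0.4999 -0.0138  0.2181] rect 499.9122314453125 -14.027911186218262 22.7440185546875 22.758943557739258 78.45555877685547 eig [5.73612078 5.76703963] 93.62095629787197 0.22295073620850497
dome 5155 [ 0.5369 -0.067   0.1537] rect 539.7088012695312 -70.95245361328125 93.80877685546875 92.07352447509766 33.32123565673828 eig [23.47123325 28.65852405] -145.23897284321885 0.15591171557430286
3.3 [ 0.53978998 -0.07125732  0.3321926 ] [-1.92768330e+01  2.13125557e+01  9.09575817e+01 -1.57313006e-02
  6.77060821e+01 -5.27837915e+01] [ 0.59797264 -0.99961972 -0.12311204]
gear_knob {'extent': [219.6, 79.4, 425.8, 262.5], 'conf': 0.75}
gear_knob {'extent': [297.3, 180.8, 349.6, 243.8], 'conf': 0.59}
handle {'extent': [295.3, 96.3, 353.1, 248.8], 'conf': 0.82}
knob_bar {'extent': [297.7, 179.1, 350.2, 244.9], 'conf': 0.91}
```

View pics/w1.png

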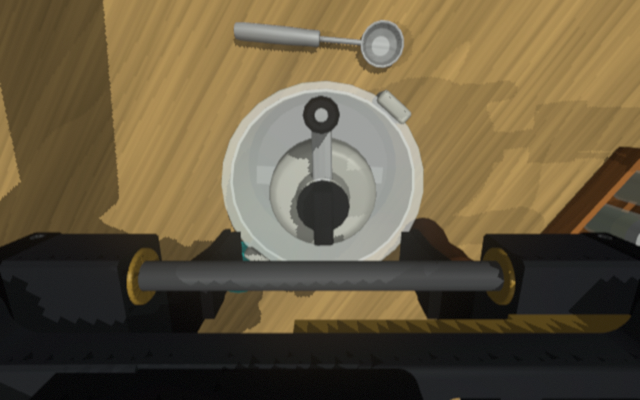

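Wrist view: knob at (323,207), handle at (322,115) and the arm between them lie along the tool's x axis. The axis is at (0.5396,-0.0710) and the bar at 124.6°. The tool is centred, so I go down and grip.

```bash
python3 -m pendant '[[0,0,0.15,0,0,-0.006,-1],[0,0,0.3,0,0,-0.006,-1],[0,0,0.365,0,0,-0.006,-1],[0,0,0.365,0,0,-0.006,-1],[0,0,0.365,0,0,-0.006,-1]]'
python3 -m pendant '[[0,0,0,0,0,0,0.3],[0,0,0,0,0,0,0.8],[0,0,0,0,0,0,0.8],[0,0,0,0,0,0,0.8],[0,0,0,0,0,0,0.8],[0,0,0,0,0,0,0.8],[0,0,0,0,0,0,0.8],[0,0,0,0,0,0,0.8]]'
```

```text
time_s: 4.0
position: [0.5398, -0.0704, 0.2595]
tcp_rot: [[-0.57, 0.821, 0.0], [0.821, 0.57, -0.0], [-0.0, 0.0, -1.0]]
force: [0.1, -0.1, 0.4]
opening: 1.002
grasp_force: 0.0
time_s: 4.8
position: [0.5395, -0.0702, 0.2592]
tcp_rot: [[-0.571, 0.821, -0.0], [0.821, 0.571, 0.0], [0.0, -0.0, -1.0]]
force: [-0.4, 1.1, 0.0]
opening: 0.35
grasp_force: 0.0
```

```bash
python3 -m pendant '[[0,0,0,0,0,0,0.9],[0,0,0,0,0,0,0.9],[0,0,0,0,0,0,0.9],[0,0,0,0,0,0,0.9],[0,0,0,0,0,0,0.9],[0,0,0,0,0,0,0.9]]'
```

```text
time_s: 5.4
position: [0.5404, -0.0696, 0.2593]
tcp_rot: [[-0.57, 0.821, 0.002], [0.821, 0.57, 0.001], [-0.0, 0.002, -1.0]]
force: [3.8, 2.9, -2.3]
opening: 0.157
grasp_force: 30.0
```

```bash
for i in 1; do python3 -m pendant '[[0,0,0.0025,0,0,0,0.9],[0,0,0.0025,0,0,0,0.9]]' | grep -E 'pos|force:'; python3 -m pendant '[[0,0,0.0025,0,0,0,0.9],[0,0,0.0025,0,0,0,0.9]]'| grep -E 'pos|force:'; done
```

```text
position: [0.5403, -0.0697, 0.2592]
force: [3.8, 4.2, 0.6]
grasp_force: 30.0
position: [0.5404, -0.0697, 0.2589]
force: [2.8, 3.9, 1.2]
grasp_force: 30.0
```

```bash
python3 -m pendant '[[0,0,0.0025,0,0,0,0.9],[0,0,0.0025,0,0,0,0.9]]' | grep -E 'pos|force:'; python3 -m pendant '[[0,0,0.0025,0,0,0,0.9],[0,0,0.0025,0,0,0,0.9]]'| grep -E 'pos|force:'
```

```text
position: [0.5404, -0.0697, 0.2584]
force: [3.3, 4.5, 1.4]
grasp_force: 30.0
position: [0.5404, -0.0697, 0.2579]
force: [2.3, 4.6, 2.0]
grasp_force: 30.0
```

```bash
python3 -m pendant '[[0,0,0.0025,0,0,0,0.9],[0,0,0.0025,0,0,0,0.9]]' | grep -E 'pos|force:'; python3 -m pendant '[[0,0,0.0015,0,0,0,0.9],[0,0,0.0015,0,0,0,0.9]]'| grep -E 'pos|force:'
```

```text
position: [0.5403, -0.0696, 0.2577]
force: [2.8, 4.5, 3.5]
grasp_force: 30.0
position: [0.5404, -0.0696, 0.2577]
force: [2.7, 5.5, 6.0]
grasp_force: 30.0
```

Teeth touch after 1.6 mm of travel, and the press is light at about 6 N. Now I rock it, counter-clockwise first, in 4° steps.

```bash
python3 -m pendant '[[0,0,0,0,0,-0.011,0.9],[0,0,0,0,0,-0.022,0.9],[0,0,0,0,0,-0.022,0.9]]' | grep -E 'pos|force:|rot'; python3 -m pendant '[[0,0,0,0,0,-0.011,0.9],[0,0,0,0,0,-0.022,0.9],[0,0,0,0,0,-0.022,0.9]]' | grep -E 'pos|force:|rot';python3 -m pendant '[[0,0,0,0,0,-0.011,0.9],[0,0,0,0,0,-0.022,0.9],[0,0,0,0,0,-0.022,0.9]]' | grep -E 'pos|force:|rot'
```

```text
position: [0.5403, -0.0697, 0.2577]
tcp_rot: [[-0.626, 0.78, 0.003], [0.78, 0.626, 0.001], [-0.001, 0.003, -1.0]]
force: [1.5, 3.6, 6.3]
grasp_force: 30.0
position: [0.5403, -0.0697, 0.2577]
tcp_rot: [[-0.679, 0.734, 0.003], [0.734, 0.679, 0.001], [-0.001, 0.002, -1.0]]
force: [1.8, 4.5, 6.4]
grasp_force: 30.0
position: [0.5402, -0.0698, 0.2577]
tcp_rot: [[-0.728, 0.686, 0.002], [0.686, 0.728, 0.001], [-0.001, 0.002, -1.0]]
force: [1.6, 5.2, 4.7]
grasp_force: 30.0
```

```bash
for i in 1; do python3 -m pendant '[[0,0,0.0005,0,0,-0.011,0.9],[0,0,0.0005,0,0,-0.022,0.9],[0,0,0.0005,0,0,-0.022,0.9]]' | grep -E 'pos|force:|rot'; python3 -m pendant '[[0,0,0,0,0,-0.011,0.9],[0,0,0,0,0,-0.022,0.9],[0,0,0,0,0,-0.022,0.9]]' | grep -E 'pos|force:|rot';done
```

```text
position: [0.5402, -0.0698, 0.2576]
tcp_rot: [[-0.773, 0.634, 0.002], [0.634, 0.773, 0.001], [-0.002, 0.002, -1.0]]
force: [1.8, 5.1, 6.3]
grasp_force: 30.0
position: [0.5402, -0.0698, 0.2573]
tcp_rot: [[-0.815, 0.579, 0.002], [0.579, 0.815, 0.0], [-0.002, 0.002, -1.0]]
force: [2.1, 4.7, 4.5]
grasp_force: 30.0
```

```bash
python3 -m pendant '[[0,0,0.0015,0,0,0,0.9],[0,0,0.0015,0,0,0,0.9]]' | grep -E 'pos|force:'; python3 -m pendant '[[0,0,0.0015,0,0,0,0.9],[0,0,0.0015,0,0,0,0.9]]' | grep -E 'pos|force:|mom'
```

```text
position: [0.5402, -0.0698, 0.2568]
force: [3.5, 5.1, 3.6]
grasp_force: 30.0
position: [0.5402, -0.0698, 0.2562]
force: [3.4, 5.2, 3.9]
grasp_force: 30.0
```

It drops freely at about −20°, so the teeth are in a gap. Pressing on in small steps.

```bash
python3 -m pendant '[[0,0,0.0025,0,0,0,0.9],[0,0,0.005,0,0,0,0.9],[0,0,0.005,0,0,0,0.9]]' | grep -E 'pos|force:'; python3 -m pendant '[[0,0,0.0025,0,0,0,0.9],[0,0,0.0025,0,0,0,0.9]]' | grep -E 'pos|force:|mom'; python3 - <<'E'
from h import *
print(readout.read_state()['moment'])
E
```

```text
position: [0.5402, -0.0698, 0.2552]
force: [4.0, 4.9, 2.2]
grasp_force: 30.0
position: [0.5402, -0.0698, 0.2547]
force: [3.8, 4.2, 4.1]
grasp_force: 30.0
[ 0.86669396 -0.67374938  0.1005061 ]
```

```bash
for i in 1; do python3 -m pendant '[[0,0,0.0025,0,0,0,0.9],[0,0,0.005,0,0,0,0.9],[0,0,0.005,0,0,0,0.9]]' | grep -E 'pos|force:'; python3 -m pendant '[[0,0,0.0025,0,0,0,0.9],[0,0,0.005,0,0,0,0.9],[0,0,0.005,0,0,0,0.9]]' | grep -E 'pos|force:|mom'; done
```

```text
position: [0.5402, -0.0699, 0.2537]
force: [1.7, 4.7, 2.8]
grasp_force: 30.0
position: [0.5402, -0.0699, 0.2527]
force: [3.4, 4.9, 3.8]
grasp_force: 30.0
```

```bash
for i in 1; do python3 -m pendant '[[0,0,0.0025,0,0,0,0.9],[0,0,0.005,0,0,0,0.9],[0,0,0.005,0,0,0,0.9]]' | grep -E 'pos|force:'; python3 -m pendant '[[0,0,0.0025,0,0,0,0.9],[0,0,0.005,0,0,0,0.9],[0,0,0.005,0,0,0,0.9]]' | grep -E 'pos|force:|mom'; done
```

```text
position: [0.5402, -0.0698, 0.2517]
force: [3.0, 5.1, 3.7]
grasp_force: 30.0
position: [0.5402, -0.0698, 0.2507]
force: [2.6, 4.2, 2.8]
grasp_force: 30.0
```

```bash
for i in 1; do python3 -m pendant '[[0,0,0.0025,0,0,0,0.9],[0,0,0.005,0,0,0,0.9],[0,0,0.005,0,0,0,0.9]]' | grep -E 'pos|force:'; python3 -m pendant '[[0,0,0.0025,0,0,0,0.9],[0,0,0.0035,0,0,0,0.9],[0,0,0.0035,0,0,0,0.9]]' | grep -E 'pos|force:|mom'; python3 -m pendant '[[0,0,0.0025,0,0,0,0.9],[0,0,0.0025,0,0,0,0.9]]' | grep -E 'pos|force:|mom';done
```

```text
position: [0.5402, -0.0698, 0.2497]
force: [3.3, 4.7, 2.9]
grasp_force: 30.0
position: [0.5402, -0.0699, 0.2492]
force: [2.9, 4.8, 4.9]
grasp_force: 30.0
position: [0.5402, -0.0698, 0.2492]
force: [2.3, 5.2, 8.1]
grasp_force: 30.0
```

The knob is home: 10.1 mm of travel, and the force rises at the stop. Next I release, rise and look at the handle.

```bash
python3 -m pendant '[[0,0,0,0,0,0,0.9],[0,0,0,0,0,0,0],[0,0,0,0,0,0,-1],[0,0,0,0,0,0,-1],[0,0,0,0,0,0,-1],[0,0,0,0,0,0,-1],[0,0,0,0,0,0,-1],[0,0,0,0,0,0,-1]]'
python3 -m pendant '[[0,0,0,0,0,0,-1],[0,0,-0.1,0,0,0,-1],[0,0,-0.25,0,0,0,-1],[0,0,-0.42,0,0,0,-1],[0,0,-0.42,0,0,0,-1],[0,0,-0.42,0,0,0,-1],[0,0,-0.42,0,0,0,-1]]'
python3 - <<'E'
import re
s=open('look.py').read().replace('>.200','>.190');open('look.py','w').write(s)
E
python3 look.py w2
```

```text
time_s: 11.8
position: [0.5394, -0.0703, 0.248]
tcp_rot: [[-0.815, 0.579, -0.0], [0.579, 0.815, -0.0], [0.0, -0.0, -1.0]]
force: [0.3, -0.4, -0.6]
opening: 0.715
grasp_force: 0.0
time_s: 12.5
position: [0.5387, -0.07, 0.331]
tcp_rot: [[-0.815, 0.579, -0.002], [0.579, 0.815, 0.001], [0.002, -0.001, -1.0]]
force: [0.0, -0.8, -0.4]
opening: 1.001
grasp_force: 0.0
bar 1078 [ 0.5378 -0.0702  0.204 ] rect 539.6051635742188 -71.29727935791016 13.85608959197998 40.102359771728516 54.653709411621094 eig [ 3.95990809 12.03496281] 144.37689330676326 0.20580474817561326
grip 1098 [ 0.4825 -0.0311  0.218 ] rect 482.786865234375 -31.136634826660156 22.69514274597168 23.232681274414062 9.391277313232422 eig [5.73929387 5.80236802] 105.03346518835004 0.22300593978126737
dome 5431 [ 0.5368 -0.0694  0.1537] rect 540.2096557617188 -71.87374877929688 94.34991455078125 93.1423568725586 54.57439041137695 eig [24.102401   28.09458098] 54.931620937154776 0.15586915666178466
12.5 [ 0.53871563 -0.0699902   0.33097133] [-1.91917724e+01  2.13427405e+01  9.11267595e+01 -2.06243041e-03
  6.76694927e+01 -7.37857452e+01] [ 0.02239505 -0.81943074 -0.38223712]
gear_knob {'extent': [295.6, 181.7, 349.9, 242.1], 'conf': 0.84}
handle {'extent': [291.0, 104.2, 352.9, 246.7], 'conf': 0.89}
knob_bar {'extent': [298.4, 181.7, 346.3, 243.2], 'conf': 0.81}
```

View pics/w2.png

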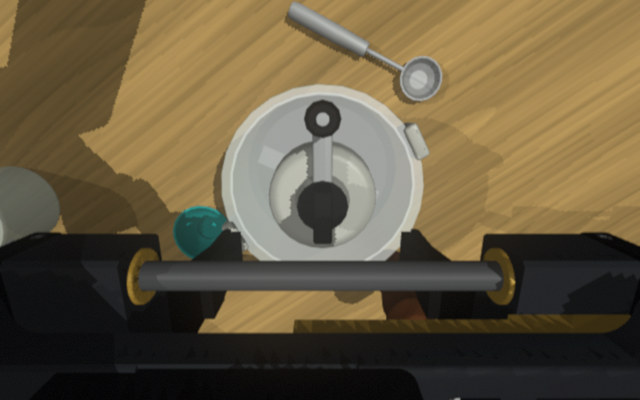

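Wrist view: knob at (323,207), handle at (322,118). The bar top is at 206 mm, so it is 10 mm down and home. The handle is at (0.4826,-0.0311), 68 mm along tool x. Go and grip it.

```bash
python3 -m pendant '[[0.2,0,0,0,0,0,-1],[0.34,-0.004,0.02,0,0,0,-1],[0.34,-0.004,0.15,0,0,0,-1],[0.34,-0.004,0.3,0,0,0,-1],[0.34,-0.004,0.38,0,0,0,0],[0.34,-0.004,0.38,0,0,0,0.2],[0.34,-0.004,0.38,0,0,0,0.8],[0.34,-0.004,0.38,0,0,0,0.8]]'
python3 -m pendant '[[0,0,0,0,0,0,0.8],[0,0,0,0,0,0,0.8],[0,0,0,0,0,0,0.8],[0,0,0,0,0,0,0.8],[0,0,0,0,0,0,0.8],[0,0,0,0,0,0,0.8],[0,0,0,0,0,0,0.8],[0,0,0,0,0,0,0.8]]'
python3 - <<'E'
from h import *
for a in range(10,200,10):
    t=np.radians(a); # crank dir = tool x; clockwise from above: x -> -(world ccw). tool y for yaw: R y = (sin,-cos)=clockwise tangent
    print(a,np.round((np.cos(t)-1)*.35,3),np.round(np.sin(t)*.35,3))
E
```

```text
time_s: 13.5
position: [0.4843, -0.0317, 0.2568]
tcp_rot: [[-0.815, 0.579, 0.002], [0.579, 0.815, -0.001], [-0.002, 0.001, -1.0]]
force: [0.1, -0.2, 0.9]
opening: 0.722
grasp_force: 0.0
time_s: 14.3
position: [0.4837, -0.0314, 0.2562]
tcp_rot: [[-0.815, 0.579, 0.0], [0.579, 0.815, 0.0], [-0.0, 0.0, -1.0]]
force: [-0.6, -0.5, 2.3]
opening: 0.268
grasp_force: 30.0
10 -0.005 0.061
20 -0.021 0.12
30 -0.047 0.175
40 -0.082 0.225
50 -0.125 0.268
60 -0.175 0.303
70 -0.23 0.329
80 -0.289 0.345
90 -0.35 0.35
100 -0.411 0.345
110 -0.47 0.329
120 -0.525 0.303
130 -0.575 0.268
140 -0.618 0.225
150 -0.653 0.175
160 -0.679 0.12
170 -0.695 0.061
180 -0.7 0.0
190 -0.695 -0.061
```

```bash
python3 -m pendant '[[-0.001,0.031,0,0,0,0,0.8],[-0.005,0.061,0,0,0,0,0.8],[-0.012,0.091,0,0,0,0,0.8],[-0.021,0.12,0,0,0,0,0.8],[-0.033,0.148,0,0,0,0,0.8],[-0.047,0.175,0,0,0,0,0.8],[-0.063,0.201,0,0,0,0,0.8],[-0.082,0.225,0,0,0,0,0.8]]'
python3 - <<'E'
import numpy as np
f=lambda a:np.array([np.cos(np.radians(a))-1,np.sin(np.radians(a))])*.35
for s,e in [(40,80),(80,120),(120,160),(160,195)]: print(s,[list((f(a)-f(s)).round(3)) for a in np.arange(s+5,e+1,5)])
E
```

```text
time_s: 15.1
position: [0.5229, -0.0033, 0.2561]
tcp_rot: [[-0.815, 0.579, -0.002], [0.579, 0.815, 0.001], [0.002, 0.0, -1.0]]
force: [-3.4, 1.0, 4.4]
opening: 0.267
grasp_force: 30.0
40 [[np.float64(-0.021), np.float64(0.023)], [np.float64(-0.043), np.float64(0.043)], [np.float64(-0.067), np.float64(0.062)], [np.float64(-0.093), np.float64(0.078)], [np.float64(-0.12), np.float64(0.092)], [np.float64(-0.148), np.float64(0.104)], [np.float64(-0.178), np.float64(0.113)], [np.float64(-0.207), np.float64(0.12)]]
80 [[np.float64(-0.03), np.float64(0.004)], [np.float64(-0.061), np.float64(0.005)], [np.float64(-0.091), np.float64(0.004)], [np.float64(-0.122), np.float64(0.0)], [np.float64(-0.151), np.float64(-0.007)], [np.float64(-0.18), np.float64(-0.016)], [np.float64(-0.209), np.float64(-0.027)], [np.float64(-0.236), np.float64(-0.042)]]
120 [[np.float64(-0.026), np.float64(-0.016)], [np.float64(-0.05), np.float64(-0.035)], [np.float64(-0.072), np.float64(-0.056)], [np.float64(-0.093), np.float64(-0.078)], [np.float64(-0.112), np.float64(-0.102)], [np.float64(-0.128), np.float64(-0.128)], [np.float64(-0.142), np.float64(-0.155)], [np.float64(-0.154), np.float64(-0.183)]]
160 [[np.float64(-0.009), np.float64(-0.029)], [np.float64(-0.016), np.float64(-0.059)], [np.float64(-0.02), np.float64(-0.089)], [np.float64(-0.021), np.float64(-0.12)], [np.float64(-0.02), np.float64(-0.15)], [np.float64(-0.016), np.float64(-0.18)], [np.float64(-0.009), np.float64(-0.21)]]
```

Forces are small, so I carry on.

```bash
python3 -m pendant '[[-0.021,0.023,0,0,0,0,0.8],[-0.043,0.043,0,0,0,0,0.8],[-0.067,0.062,0,0,0,0,0.8],[-0.093,0.078,0,0,0,0,0.8],[-0.12,0.092,0,0,0,0,0.8],[-0.148,0.104,0,0,0,0,0.8],[-0.178,0.113,0,0,0,0,0.8],[-0.207,0.12,0,0,0,0,0.8]]' | grep -E 'pos|orce|open'
python3 -m pendant '[[-0.03,0.004,0,0,0,0,0.8],[-0.061,0.005,0,0,0,0,0.8],[-0.091,0.004,0,0,0,0,0.8],[-0.122,0,0,0,0,0,0.8],[-0.151,-0.007,0,0,0,0,0.8],[-0.18,-0.016,0,0,0,0,0.8],[-0.209,-0.027,0,0,0,0,0.8],[-0.236,-0.042,0,0,0,0,0.8]]' | grep -E 'pos|orce|open'
```

```text
position: [0.5716, -0.0076, 0.2561]
force: [-0.9, 3.7, 5.2]
opening: 0.266
grasp_force: 30.0
position: [0.6058, -0.0432, 0.2562]
force: [2.9, 4.5, 1.4]
opening: 0.27
grasp_force: 30.0
```

```bash
python3 -m pendant '[[-0.026,-0.016,0,0,0,0,0.8],[-0.05,-0.035,0,0,0,0,0.8],[-0.072,-0.056,0,0,0,0,0.8],[-0.093,-0.078,0,0,0,0,0.8],[-0.112,-0.102,0,0,0,0,0.8],[-0.128,-0.128,0,0,0,0,0.8],[-0.142,-0.155,0,0,0,0,0.8],[-0.154,-0.183,0,0,0,0,0.8]]' | grep -E 'pos|orce|open'
python3 -m pendant '[[-0.009,-0.029,0,0,0,0,0.8],[-0.016,-0.059,0,0,0,0,0.8],[-0.02,-0.089,0,0,0,0,0.8],[-0.021,-0.12,0,0,0,0,0.8],[-0.02,-0.15,0,0,0,0,0.8],[-0.016,-0.18,0,0,0,0,0.8],[-0.009,-0.21,0,0,0,0,0.8],[-0.009,-0.21,0,0,0,0,0.8]]' | grep -E 'pos|orce|open'
python3 -m pendant '[[0,0,0,0,0,0,0.5],[0,0,0,0,0,0,0],[0,0,0,0,0,0,-0.2],[0,0,0,0,0,0,-0.2],[0,0,0,0,0,0,-0.2],[0,0,0,0,0,0,-0.2],[0,0,0,0,0,0,-0.2]]' | grep -E 'pos|orce|open'
```

```text
position: [0.6084, -0.0915, 0.2562]
force: [4.0, 0.7, 1.9]
opening: 0.267
grasp_force: 30.0
position: [0.5841, -0.1264, 0.2561]
force: [0.2, 1.1, 5.5]
opening: 0.265
grasp_force: 30.0
position: [0.5852, -0.1259, 0.2558]
force: [0.2, -0.3, 0.2]
opening: 0.59
grasp_force: 0.0
```

Released. Rise, then check the knob height, the handle and, through the bowl, the blade.

```bash
python3 -m pendant '[[0,0,-0.1,0,0,0,-0.2],[0,0,-0.3,0,0,0,-0.2],[0,0,-0.45,0,0,0,-0.2],[0.4,0,-0.45,0,0,0,-0.2],[0.6,0,-0.45,0,0,0,-0.2],[0.6,0,-0.45,0,0,0,-0.2],[0.6,0,-0.45,0,0,0,-0.2]]' | grep -E 'pos|orce|open'
python3 look.py w3; python3 - <<'E'
import cv2
im=cv2.imread('pics/w3.png');cv2.imwrite('pics/w3c.png',cv2.resize(im[60:280,180:460],None,fx=2.7,fy=2.7))
E
```

```text
position: [0.4845, -0.0543, 0.3462]
force: [0.2, -0.5, 0.1]
opening: 0.598
grasp_force: 0.0
bar 356 [ 0.5332 -0.0651  0.2014] rect 539.3101806640625 -71.36587524414062 14.108366966247559 40.1370964050293 37.43170166015625 eig [ 4.13810874 14.92782104] 131.00468758714956 0.20559086480507144
grip 0
dome 2974 [ 0.5161 -0.0646  0.1538] rect 524.0387573242188 -62.56745910644531 91.88275909423828 58.909751892089844 56.913291931152344 eig [12.235104   24.45836889] 75.43076409134353 0.15628190203154962
19.7 [ 0.48454086 -0.0543342   0.34623032] [-1.95612807e+01  1.57342211e+01  9.72833751e+01  8.76822296e-03
  6.71243827e+01 -7.42583884e+01] [ 0.1564707  -0.4813536   0.07635193]
gear_knob {'extent': [320.8, 235.1, 366.1, 296.3], 'conf': 0.85}
handle {'extent': [310.4, 228.7, 367.4, 320.7], 'conf': 0.86}
knob_bar {'extent': [318.5, 233.9, 364.1, 296.6], 'conf': 0.65}
knob_bar {'extent': [3.0, 199.0, 88.3, 260.6], 'conf': 0.64}
```

View pics/w3c.png

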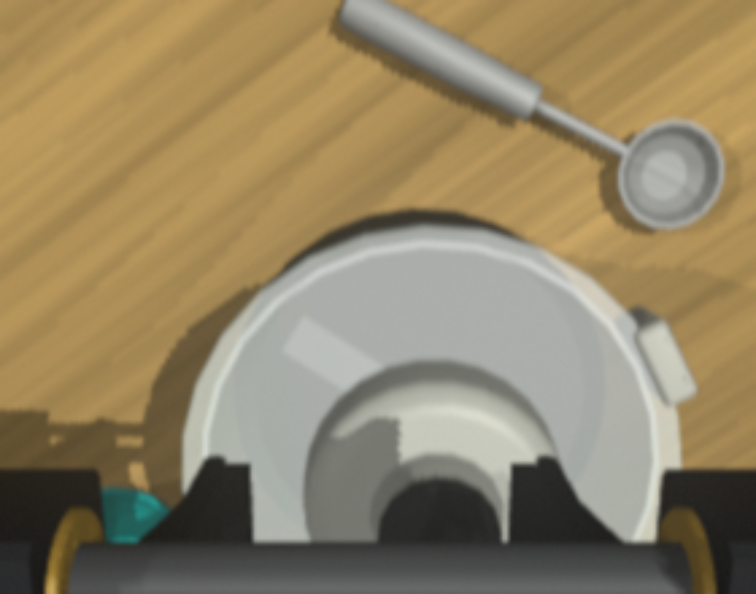

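The knob bar top is at 205.6 mm, so it is still home, and the crank has turned 197° clockwise. The pale patch at crop (330,350) is a blade arm seen through the lid. I compare its bearing with the first view.

```bash
python3 - <<'E'
from h import *
K=calibration('wrist')['mtx'];M=np.array(calibration('wrist')['mount'])
def T(x,y,z,yaw):
    c,s=np.cos(np.radians(yaw)),np.sin(np.radians(yaw));A=np.eye(4);A[:3,:3]=[[c,s,0],[s,-c,0],[0,0,-1]];A[:3,3]=[x,y,z];return A@M
for n,pose,pts in [('w1',(.5398,-.0713,.3322,123.5),[(265,175),(377,175)]),('w2',(.5387,-.07,.331,144.6),[(268,157)]),('w3',(.4845,-.0543,.3462,144.6),[(302,189)])]:
    for u,v in pts:
        p=atz(T(*pose),K,u,v,.045);q=p[:2]-[.5396,-.071];print(n,u,v,np.hypot(*q).round(3),np.degrees(np.arctan2(q[1],q[0])).round(1))
s=readout.read_state();print(s['time_s'],s['qvel'])
E
```

```text
w1 265 175 0.069 -144.8
w1 377 175 0.066 31.7
w2 268 157 0.067 -144.0
w3 302 189 0.054 -161.8
19.9 [-0.23207031  0.58098083 -0.13112249  0.07727961  0.25245727  0.00821225]
```

The blade line went from 33.5° to about 18° (mod 180). With the knob home that means about 195° clockwise, within tolerance. Handing in.

```bash
python3 -c "
from rig import bot
print(bot.hand_in())"
```

```text
the job is handed in; nothing more can be done
None
```

The job is handed in, though the hand-in gave no verdict: the knob is fully home (about 10 mm down), the crank was wound about 197° clockwise by its handle and released, the blade came round about 195° (read through the lid to within half a turn, so the full figure rests on it staying in gear), and nothing else on the counter was touched.

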